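Return the bench kit to its fitted drawer holders

ROBOT

A 7-joint arm with a two-finger parallel gripper is mounted at the origin on the work surface; the furniture and walls round the work are solid. World frame = base frame: x ahead of the robot, y to its left, z up, the work surface at z = 0. Lengths are in m, angles in rad, forces in N, time in s.
With the tool pointing down it reaches from about 0.425 to 0.95 m from the base axis. Payload 4.7 kg.
Tool frame: the origin (TCP) lies at the very end of the fingers, on their centre line; the grasp point (between the pads) lies 19 mm behind it (r.grip_point_offset is the z of the grasp point in the tool frame, in m); z points along the fingers, y is the line along which they close (so a half turn about z gives the same grasp; the last joint's range is limited). The gripper opens to 85 mm and grips with 20 to 120 N. Pads are 22 mm wide; open, the fingers measure 114 mm over their backs; the gripper's body (76 mm by 85 mm) begins 54 mm behind the grasp point. The pads swing forward as they close: fully open they stand 13 mm farther back than shut.
Start: joints at [-1.27, 0.469, -0.049, 1.532, 0.024, 1.141, -0.082], TCP at [0.219, 0.639, 0.231] pointing down, gripper open.
Joint ranges: [-2.59, 2.59], [-0.33, 1.99], [-1.39, 1.29], [0.1, 2.45], [-1.04, 4.18], [0.21, 1.99], [-2.66, 2.66]. Speed limits (rad/s): [2.57, 2.57, 3.14, 3.14, 3.14, 3.14, 3.14].

INTERFACE

Orientations are given as a 3x3 rotation matrix whose columns are the frame's x, y, z axes.
In Python, from cell import r, cams gives the robot as it stands. The module is installed in compiled form; this text tells all that it offers.
- The arm moves only by the tool send_rows, never from a script. Its argument "motion" is a list of rows, each an object of numbers: "tx", "ty", "tz": the shift along the tool's x, y, z in mm; "wx", "wy", "wz": the turn, a rotation vector about the tool's x, y, z in degrees. A call has 1 to 8 rows; each row is the pose to reach, as a shift and turn from the pose commanded when the call began, along the tool's axes at that moment; what a row does not reach only later rows make up. A row lasts 1/8 s, in which the tool goes at most 62.5 mm and 10.7 degrees, less where a joint would pass 70% of its speed; a pose out of reach is approached as far as the arm can. A call with a gripper value outside its range is refused whole. "hand" is the finger opening in mm, from 0 to 85.4, set as the call begins (left out, the last holds). The fingers move at their own pace and stop on an object; "grip_force" is the grip in N (left out, the last holds). Time passes only in rows, so rows that repeat a pose let the fingers close. It gives the time, the measured TCP pose, the force, the opening and the grip force at its end, in the units of the state.
- r.read_state(): the state, without advancing time (a new reading comes with each control period).
- cams.snapshot(name): name is "side" or "top" or "wrist"; returns a dict with "pixels" (384x512x3 uint8, red, green, blue), "depth" (384x512 float32, m along the optical axis (not along the pixel's ray), 0 where there is no reading), "fx", "fy", "cx", "cy" (pixels), "xyz" and "rotation" of the camera in the world. Camera axes: x right, y down, z forward; pixel columns grow to the right and rows downward; lengths in m; the calibration is good to about 2 mm. A picture is of the moment at which its call begins.
- r.sign_off(): hands the job in; it is judged then, once.
The state is a dict: "clock": time; "joints": joint angles; "joint_vel": joint speeds; "joint_efforts": joint torques, N m; "tcp_pos": TCP position; "ee_rot": TCP orientation; "force": force on the tool from outside, world axes, zero at the start; "torque": the same for the moment, N m; "width": finger opening in m; "grasp_force": force on a finger pad.
Only numpy, scipy, OpenCV 4.12 (cv2) and the standard library are available. Lean on these libraries where they do the work, as an engineer would, in place of code of your own. Each camera call takes 0.05 s, during which the arm holds its last target. There are 200 camera calls.

TASK

Put the bench kit away: set the screw tin in the holder with the round pocket, the digital angle gauge in the one with the square pocket, the bit case in the one with the oblong pocket and the roll of masking tape over the hub of the flat one, each upright and fully down in its place so that the drawer will shut. Leave the tape measure and the walnut offcut where they lie, and let go of everything at the end.

Things in the scene. Friction and masses are not known exactly. Their poses are not given: they have to be found in the camera images.
- screw_tin: Open round grey metal tin, hollow with a thin wall and a few brass screws on its floor, 67 mm in diameter, 48 mm high, 0.22 kg, standing upright, gripped across its outside. Origin: centre of its underside; z up along its axis.
- angle_gauge: Digital angle gauge: square silver block 57 x 57 mm, 31 mm high, 0.13 kg, lying with its black face, grey screen and three keys upward. Origin: centre of its underside; x and y along the square's sides, z up. Any quarter turn fits its pocket.
- bit_case: Screwdriver-bit case: oblong box with black tray and orange lid with a row of steel bits, 86 mm long (its y) by 45 mm wide (its x; 48 mm over the black latch and hinges, which are look only, without contact), 26 mm high, 0.11 kg, lying flat. Origin: centre of its underside; z up. Fits either way round.
- tape_roll: Roll of pale green masking tape lying flat: ring of 105 mm outer and about 72 mm inner diameter (wall about 16 mm, to be gripped across the wall, one finger in the bore), 24 mm high, 0.12 kg. Origin: centre of the ring at its underside; z up.
- holder_tin: Fixed charcoal plastic drawer module, 108 mm (its y) x 90 mm (its x), 18 mm high (foot flange 2.5 mm wider), at the back of the bench; a round pocket 77 mm in diameter in the middle of its top, 10 mm deep with a 3 mm chamfer, blue floor 8 mm above the bench: for the screw tin. Origin: centre of its underside, on the bench; z up.
- holder_gauge: Fixed charcoal plastic drawer module, 108 mm (its y) x 90 mm (its x), 18 mm high (foot flange 2.5 mm wider), at the back of the bench; a square pocket 67 x 67 mm (sides along its x and y) in the middle of its top, 10 mm deep with a 3 mm chamfer, blue floor 8 mm above the bench: for the angle gauge. Origin: centre of its underside, on the bench; z up.
- holder_case: Fixed charcoal plastic drawer module, 108 mm (its y) x 90 mm (its x), 18 mm high (foot flange 2.5 mm wider), at the back of the bench; an oblong pocket 96 mm (along its y) by 55 mm (along its x) in the middle of its top, 10 mm deep with a 3 mm chamfer, blue floor 8 mm above the bench: for the bit case. Origin: centre of its underside, on the bench; z up.
- holder_tape: Fixed charcoal plastic drawer module, 108 mm (its y) x 90 mm (its x), 18 mm high (foot flange 2.5 mm wider), at the back of the bench; no pocket; in the middle of its flat top a blue disc and a low hub, 60 mm in diameter, 9.5 mm high, coned above 4 mm: the tape roll lies flat on the top, 18 mm above the bench, round the hub. Origin: centre of its underside, on the bench; z up.
- tape_measure: Bystander: red and black tape measure lying on its side, about 80 x 80 mm, 38 mm high; loose, to be left where it lies. Origin: about the middle of its underside.
- walnut_offcut: Bystander: dark walnut offcut block 42 x 60 mm, 20 mm high; loose, to be left where it lies. Origin: centre of its underside.
Mind the look-alikes: they are no part of the job. What is shaped like the angle_gauge but green is not meant.

How it is judged:
At the end, for the whole second after the job is handed in: Tin, gauge and case each lie in their own pocket and the tape roll lies round its hub: centres within 8 mm of the holder's centre, undersides within 3 mm of the seat (8 mm above the holder's underside in pockets, 18 mm for the tape), upright within 0.08 rad, at rest and released (horizontal distance between screw_tin and holder_tin below 0.008 m and z of screw_tin in the frame of holder_tin between 0.005 and 0.011 m and angle between each of screw_tin, angle_gauge, bit_case, tape_roll's own z axis and vertical below 0.08 rad and linear speed of each of screw_tin, angle_gauge, bit_case, tape_roll below 0.02 m/s and angular speed of each of screw_tin, angle_gauge, bit_case, tape_roll below 0.2 rad/s and horizontal distance between angle_gauge and holder_gauge below 0.008 m and z of angle_gauge in the frame of holder_gauge between 0.005 and 0.011 m and horizontal distance between bit_case and holder_case below 0.008 m and z of bit_case in the frame of holder_case between 0.005 and 0.011 m and horizontal distance between tape_roll and holder_tape below 0.008 m and z of tape_roll in the frame of holder_tape between 0.015 and 0.021 m); the robot touches nothing.
It fails at once if the tape measure is moved by more than 30 mm (distance of tape_measure from where it was at the start of the episode above 0.03 m).
It fails at once if the walnut offcut is moved by more than 30 mm (distance of walnut_offcut from where it was at the start of the episode above 0.03 m).
It also fails if it takes over 106 s, if anything falls off the work surface, if the arm or the gripper's body presses on something with over 40 N, if the wrist force passes 120 N, or if a joint passes its speed limit or range.

## Working session

There is one attempt and no reset: what is moved stays moved. The work goes in short steps, Python scripts to look and compute and a tool call to move; the robot and the scene stay as the last step left them, time stands still between calls to the robot, and variables do not carry over. Pictures are saved under pics/ and viewed, at most 14 in all, crops included, and the job is handed in when it is done.

Besides the shell and the picture viewer there is one more tool, called after "Request:" by a JSON object that holds its "name" and its "arguments". send_rows: Moves the arm, as the interface text tells. Its arguments: {"type":"object","properties":{"motion":{"type":"array","items":{"type":"object","properties":{"tx":{"type":"number"},"ty":{"type":"number"},"tz":{"type":"number"},"wx":{"type":"number"},"wy":{"type":"number"},"wz":{"type":"number"}}}},"hand":{"type":"number"},"grip_force":{"type":"number"}},"required":["motion"]}

```bash
mkdir -p pics
cat > h.py <<'E'
import numpy as np, cv2
from cell import r, cams
def snap(n,save=None):
    s=cams.snapshot(n)
    if save: cv2.imwrite('pics/'+save,cv2.cvtColor(s['pixels'],cv2.COLOR_RGB2BGR))
    d=s['depth'];v,u=np.mgrid[0:384,0:512]
    P=np.stack([(u-s['cx'])/s['fx']*d,(v-s['cy'])/s['fy']*d,d],-1)@np.array(s['rotation']).T+s['xyz']
    P[d==0]=np.nan
    np.savez(''+n+'.npz',P=P,px=s['pixels'])
    return s,P
E
python3 - <<'E'
from h import *
for n in ['top','side']:
    s,P=snap(n,n+'.png'); print(n,s['xyz'],np.round(s['rotation'],3).tolist(),s['fx'])
st=r.read_state();print(st['clock'],st['tcp_pos'],np.round(st['ee_rot'],3),st['width'])
E
```

```text
top [ 0.26171951 -0.2679214   1.40501051] [[0.025, -0.987, 0.161], [-1.0, -0.025, 0.001], [0.003, -0.161, -0.987]] 417.5742859835705
side [ 0.2995973  -1.71889094  0.73097476] [[0.992, -0.054, 0.114], [-0.126, -0.431, 0.894], [0.001, -0.901, -0.434]] 492.55314009816135
0.1 [0.21841733 0.63813492 0.23034364] [[-0.946  0.324 -0.001]
 [ 0.324  0.946 -0.002]
 [-0.    -0.002 -1.   ]] 0.08545414468984855
```

View pics/top.png

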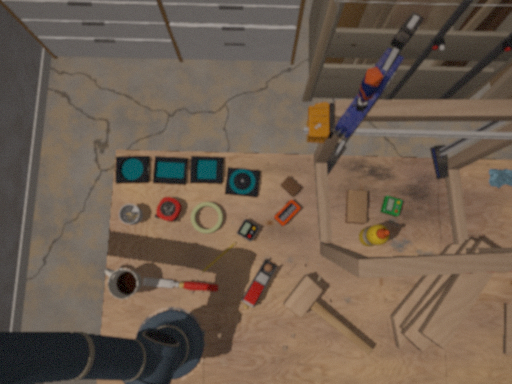

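View pics/side.png

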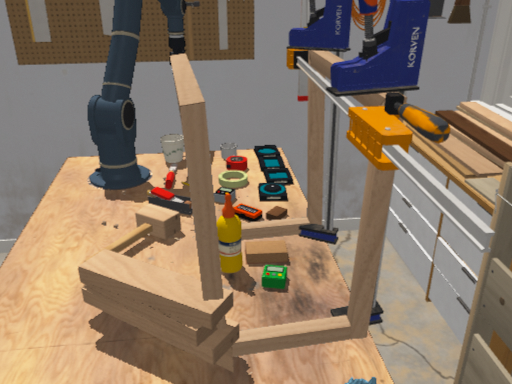

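The top view shows the holders along the back: round (132,169), oblong/square (171,170) and (207,170), and hub (243,181). The kit is in front of them: tin (130,213), tape measure (168,209), roll (206,218), gauge (248,229), case (287,212) and walnut (291,186). The green look-alike is at (392,205), and there is a timber frame from column 318 onwards.

Run:
```python
from h import *
z=np.load('top.npz');P=z['P'];px=z['px']
cv2.imwrite('pics/crop.png',cv2.cvtColor(cv2.resize(px[145:250,105:340],None,fx=3.4,fy=3.4,interpolation=cv2.INTER_CUBIC),cv2.COLOR_RGB2BGR))
Z=P[...,2]
print('bench z',np.nanmedian(Z[240:255,110:200]))
def comp(box,lo,hi):
    a,b,c,d=box
    m=np.zeros(Z.shape,np.uint8); m[c:d,a:b]=((Z>lo)&(Z<hi))[c:d,a:b]
    n,l,s,_=cv2.connectedComponentsWithStats(m)
    k=1+np.argmax(s[1:,4]);q=P[l==k]
    rc=cv2.minAreaRect((q[:,:2]*1000).astype(np.float32))
    bb=cv2.boxPoints(rc);e0=bb[1]-bb[0];e1=bb[2]-bb[1];e=e0 if np.hypot(*e0)>np.hypot(*e1) else e1
    return len(q),np.round(rc[0],1),np.round(rc[1],1),'longdir deg %.1f'%(np.degrees(np.arctan2(e[1],e[0]))%180),'z %.4f'%np.median(q[:,2]),np.round(q[:,:2].mean(0)*1e3,1)
for n,b,lo,hi in [('h1',(113,153,150,188),.005,.03),('h2',(153,189,150,188),.005,.03),('h3',(189,226,150,188),.005,.03),('h4',(224,264,163,200),.005,.035),
 ('tin',(115,148,198,230),.02,.06),('measure',(150,185,190,226),.015,.05),('roll',(186,228,198,238),.012,.035),('gauge',(233,262,215,243),.015,.04),('case',(272,303,198,226),.012,.035),('walnut',(278,306,174,198),.008,.03)]:
    print(n,*comp(b,lo,hi))
# blue centroids
hsv=cv2.cvtColor(px,cv2.COLOR_RGB2HSV);m=(hsv[...,0]>80)&(hsv[...,0]<105)&(hsv[...,1]>120)&(hsv[...,2]>60)
for n,b in [('h1',(113,153,150,188)),('h2',(153,189,150,188)),('h3',(189,226,150,188)),('h4',(224,264,163,200))]:
    mm=np.zeros_like(m);mm[b[2]:b[3],b[0]:b[1]]=m[b[2]:b[3],b[0]:b[1]]
    q=P[mm];rc=cv2.minAreaRect((q[:,:2]*1000).astype(np.float32));print(n,rc,np.median(q[:,2]))
# tall stuff nearby
for x in np.arange(.3,1.0,.1): pass
```

```text
bench z 0.00010453497105766818
h1 858 [567.7 163.5] [ 95.2 113. ] longdir deg 91.1 z 0.0140 [567.4 163.5]
h2 829 [568.5  34.2] [ 95.4 120.1] longdir deg 90.5 z 0.0128 [568.2  34.9]
h3 831 [576.3 -88.8] [ 98.9 113.7] longdir deg 91.2 z 0.0144 [573.3 -89.1]
h4 873 [ 535.  -212.4] [114.9  96.1] longdir deg 83.6 z 0.0190 [ 532.2 -214. ]
tin 155 [411.2 151.8] [66.3 64.3] longdir deg 53.2 z 0.0417 [411.3 154.4]
measure 484 [432.4  28.2] [74.9 78.5] longdir deg 166.2 z 0.0368 [430.2  27.3]
roll 364 [408.7 -98.7] [104.5 102.9] longdir deg 47.1 z 0.0236 [408.5 -98.5]
gauge 302 [ 369.4 -237.1] [56.9 56.8] longdir deg 60.4 z 0.0307 [ 369.  -237.5]
case 352 [ 431.1 -366. ] [45.1 84.5] longdir deg 136.2 z 0.0253 [ 431.  -365.9]
walnut 226 [ 521.4 -378.1] [58.3 42.3] longdir deg 45.1 z 0.0197 [ 521.2 -378.1]
h1 ((571.3553466796875, 164.83401489257812), (71.61512756347656, 71.83454895019531), 84.0701675415039) nan
h2 ((570.8228759765625, 34.761505126953125), (95.42802429199219, 53.894676208496094), 87.12943267822266) nan
h3 ((574.0856323242188, -90.42076110839844), (70.14271545410156, 66.4075927734375), 2.9838244915008545) nan
h4 ((543.329833984375, -209.9011688232422), (73.04302978515625, 84.4468765258789), 34.443572998046875) nan
```

View pics/crop.png

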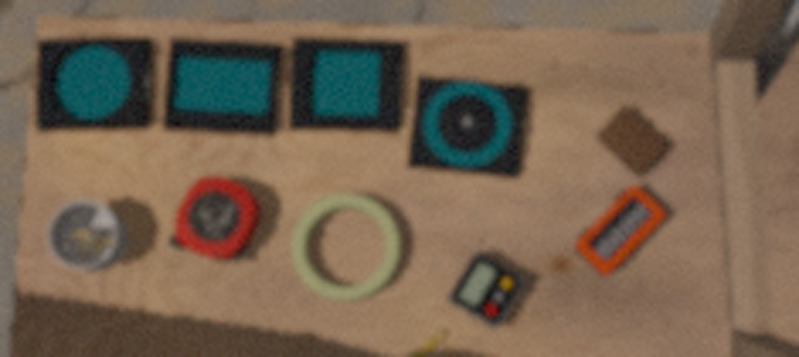

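```bash
cat >> h.py <<'E'
def go(x,y,z,psi):
    """shift (mm) and turn (deg) in tool axes from measured pose to the TCP target (mm), tool down, tool y at azimuth psi"""
    from scipy.spatial.transform import Rotation as R
    st=r.read_state();A=np.array(st['ee_rot']);c,s=np.cos(np.radians(psi)),np.sin(np.radians(psi))
    T=np.array([[-s,c,0],[c,s,0],[0,0,-1]])
    t=A.T@(np.array([x,y,z])-np.array(st['tcp_pos'])*1e3);w=R.from_matrix(A.T@T).as_rotvec(degrees=True)
    print(f"{st['clock']:.2f} at",np.round(np.array(st['tcp_pos'])*1e3,1),'-> t',np.round(t,1),'w',np.round(w,1),'W %.1f gf %.0f F'%(st['width']*1e3,st['grasp_force']),np.round(st['force'],1))
E
python3 - <<'E'
from h import *
go(411,152,200,20.3)
P=np.load('top.npz')['P']; 
for a,b in [(320,200),(326,230),(318,170),(325,130),(345,245),(335,250),(322,120),(375,232),(130,280)]: print(a,b,np.round(np.nanmax(P[b-3:b+4,a-3:a+4],axis=(0,1)),3))
E
```

```text
0.10 at [218.4 638.1 230.3] -> t [-339.6 -397.5   31.1] w [-0.1  0.  50.8] W 85.5 gf 0 F [ 1.   0.8 -0. ]
320 200 [ 0.486 -0.466  0.04 ]
326 230 [ 0.385 -0.483  0.043]
318 170 [ 0.589 -0.459  0.042]
325 130 [ 0.566 -0.407  0.515]
345 245 [ 0.34  -0.504  0.248]
335 250 [ 0.314 -0.477  0.32 ]
322 120 [ 0.589 -0.4    0.518]
375 232 [ 0.373 -0.614  0.175]
130 280 [0.208 0.147 0.044]
```

Request:
{"name": "send_rows", "arguments": {"motion": [{"tx": -42,"ty": -50,"tz": 4,"wz": 6.3},{"tx": -85,"ty": -99,"tz": 8,"wz": 12.7},{"tx": -127,"ty": -149,"tz": 12,"wz": 19},{"tx": -170,"ty": -199,"tz": 16,"wz": 25.4},{"tx": -212,"ty": -248,"tz": 20,"wz": 31.7},{"tx": -255,"ty": -298,"tz": 24,"wz": 38},{"tx": -297,"ty": -348,"tz": 28,"wz": 44.4},{"tx": -340,"ty": -397.5,"tz": 31,"wz": 50.8}], "hand": 85, "grip_force": 40}}

```text
invalid input at $.motion[0]: expected keys tx, ty, tz, wx, wy, wz
```

Request:
{"name": "send_rows", "arguments": {"motion": [{},{},{}]}}

```text
invalid input at $.motion[0]: expected keys tx, ty, tz, wx, wy, wz
```

Run:
```python
from h import *
go(411,152,60,20.3)
s,P=snap('wrist','w1.png');Z=P[...,2]
print(s['xyz'],np.round(s['rotation'],2).tolist())
m=(Z>.036)&(Z<.055)
n,l,st,_=cv2.connectedComponentsWithStats(m.astype(np.uint8))
for k in range(1,n):
    if st[k,4]>300:
        q=P[l==k];print(st[k],cv2.minEnclosingCircle((q[:,:2]*1000).astype(np.float32)),np.median(q[:,2]))
```

```text
0.10 at [218.4 638.1 230.3] -> t [-339.6 -397.3  171.1] w [-0.1  0.  50.8] W 85.5 gf 0 F [ 1.   0.8 -0. ]
[0.14260632 0.66484081 0.3723676 ] [[0.32, 0.9, 0.3], [0.95, -0.31, -0.1], [-0.0, 0.31, -0.95]]
```

View pics/w1.png

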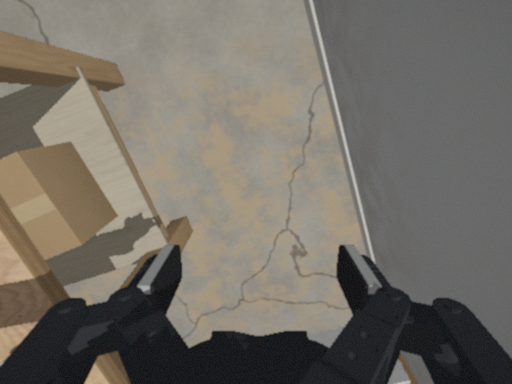

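The wrist view shows only the floor beyond the bench, with the fingers at the bottom (160,270) and (360,270). The move was refused because every key is required, so I'm resending it.

Request:
{"name": "send_rows", "arguments": {"motion": [{"tx": -42,"ty": -50,"tz": 4,"wx": 0,"wy": 0,"wz": 6.3},{"tx": -85,"ty": -99,"tz": 8,"wx": 0,"wy": 0,"wz": 12.7},{"tx": -127,"ty": -149,"tz": 12,"wx": 0,"wy": 0,"wz": 19},{"tx": -170,"ty": -199,"tz": 16,"wx": 0,"wy": 0,"wz": 25.4},{"tx": -212,"ty": -248,"tz": 20,"wx": 0,"wy": 0,"wz": 31.7},{"tx": -255,"ty": -298,"tz": 24,"wx": 0,"wy": 0,"wz": 38},{"tx": -297,"ty": -348,"tz": 28,"wx": 0,"wy": 0,"wz": 44.4},{"tx": -340,"ty": -397.5,"tz": 31,"wx": 0,"wy": 0,"wz": 50.8}], "hand": 85, "grip_force": 40}}

```text
clock: 1.15
tcp_pos: [0.4029, 0.1727, 0.2015]
ee_rot: [[-0.344, 0.939, 0.0], [0.939, 0.344, 0.001], [0.0, 0.001, -1.0]]
force: [1.6, 0.6, 0.4]
width: 0.0855
grasp_force: 0.0
```

Request:
{"name": "send_rows", "arguments": {"motion": [{"tx": 0,"ty": 0,"tz": 0,"wx": 0,"wy": 0,"wz": 0},{"tx": 0,"ty": 0,"tz": 0,"wx": 0,"wy": 0,"wz": 0}]}}

```text
clock: 1.4
tcp_pos: [0.4024, 0.1753, 0.2015]
ee_rot: [[-0.348, 0.938, -0.0], [0.938, 0.348, 0.001], [0.001, 0.0, -1.0]]
force: [0.1, 0.1, -0.8]
width: 0.0849
grasp_force: 0.0
```

```bash
cat >> h.py <<'E'
def blobs(P,lo,hi,mn=300):
    m=(P[...,2]>lo)&(P[...,2]<hi)
    n,l,st,_=cv2.connectedComponentsWithStats(m.astype(np.uint8))
    for k in range(1,n):
        if st[k,4]>mn:
            q=(P[l==k][:,:2]*1000).astype(np.float32);rc=cv2.minAreaRect(q)
            print('box',st[k],'circ',np.round(cv2.minEnclosingCircle(q)[0],1),round(cv2.minEnclosingCircle(q)[1],1),'rect',np.round(rc[0],1),np.round(rc[1],1),round(rc[2],1),'z',np.round(np.median(P[l==k][:,2]),4))
E
python3 - <<'E'
from h import *
go(411,152,60,20.3)
s,P=snap('wrist','w2.png'); print(s['xyz'])
blobs(P,.036,.055)
E
```

```text
1.40 at [402.4 175.3 201.5] -> t [-24.9  -0.  141.5] w [ 0. -0.  0.] W 84.9 gf 0 F [ 0.1  0.1 -0.8]
[0.37469298 0.25111276 0.34354877]
box [  21  107   59   73 2957] circ [186.9 137.5] 39.1 rect [176.3 132.3] [46.6 77.7] 26.2 z 0.0385
box [ 86 113  23  62 397] circ [215.9 147.5] 32.7 rect [223.9 150.1] [18.  65.3] 17.9 z 0.0464
box [231 172  58  55 723] circ [412.9 150.9] 33.6 rect [412.5 151.2] [66.3 66.5] 26.1 z 0.0469
box [ 213  257   61   52 2063] circ [433.8  28.4] 41.2 rect [433.8  28.1] [71.  76.2] 67.0 z 0.0374
```

View pics/w2.png

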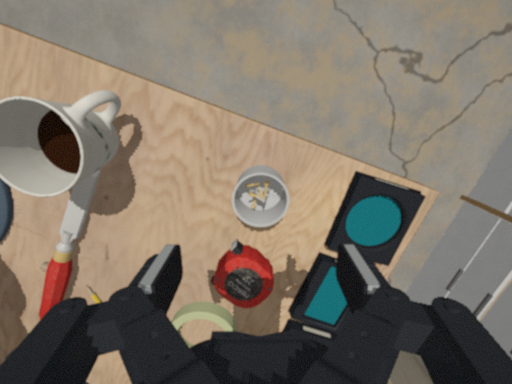

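The wrist view shows the tin clear at (260,197), the mug at (60,140), the tape measure at (243,275) and the round holder at (375,220).

Request:
{"name": "send_rows", "arguments": {"motion": [{"tx": -13,"ty": 0,"tz": 30,"wx": 0,"wy": 0,"wz": 0},{"tx": -26,"ty": 1,"tz": 70,"wx": 0,"wy": 0,"wz": 0},{"tx": -26,"ty": 1,"tz": 110,"wx": 0,"wy": 0,"wz": 0},{"tx": -26,"ty": 1,"tz": 150,"wx": 0,"wy": 0,"wz": 0},{"tx": -26,"ty": 1,"tz": 180,"wx": 0,"wy": 0,"wz": 0},{"tx": -26,"ty": 1,"tz": 193,"wx": 0,"wy": 0,"wz": 0},{"tx": -26,"ty": 1,"tz": 193,"wx": 0,"wy": 0,"wz": 0},{"tx": -26,"ty": 1,"tz": 193,"wx": 0,"wy": 0,"wz": 0}]}}

```text
clock: 2.45
tcp_pos: [0.4133, 0.1514, 0.0094]
ee_rot: [[-0.348, 0.938, 0.002], [0.938, 0.348, 0.001], [0.001, 0.002, -1.0]]
force: [0.2, -0.0, -0.1]
width: 0.0849
grasp_force: 0.0
```

Run:
```python
from h import *
go(412.5,151,8,20.3)
P=np.load('wrist.npz')['P'];blobs(P,.012,.022,400)
```

```text
2.45 at [413.3 151.4   9.4] -> t [-0.2 -0.9  1.4] w [ 0.1 -0.   0.1] W 84.9 gf 0 F [ 0.2 -0.  -0.1]
box [ 328  176   97   91 2799] circ [569.8 163.4] 69.8 rect [570.  163.8] [ 92.8 110.2] 2.9 z 0.0173
box [ 56 208  26  96 913] circ [192.2 -33.3] 76.7 rect [189.9 -33.2] [152.9  24.2] 87.8 z 0.0157
box [ 290  258   62   76 1258] circ [564.1  33.2] 66.4 rect [566.  34.] [110.5  83.4] 88.4 z 0.0174
```

Request:
{"name": "send_rows", "arguments": {"motion": [{"tx": 0,"ty": -0.5,"tz": 1,"wx": 0,"wy": 0,"wz": 0},{"tx": 0,"ty": -0.5,"tz": 1,"wx": 0,"wy": 0,"wz": 0},{"tx": 0,"ty": -0.5,"tz": 1,"wx": 0,"wy": 0,"wz": 0},{"tx": 0,"ty": -0.5,"tz": 1,"wx": 0,"wy": 0,"wz": 0},{"tx": 0,"ty": -0.5,"tz": 1,"wx": 0,"wy": 0,"wz": 0},{"tx": 0,"ty": -0.5,"tz": 1,"wx": 0,"wy": 0,"wz": 0}], "hand": 55, "grip_force": 45}}

```text
clock: 3.2
tcp_pos: [0.4128, 0.151, 0.0087]
ee_rot: [[-0.347, 0.938, 0.002], [0.938, 0.347, 0.002], [0.001, 0.002, -1.0]]
force: [-1.2, 0.1, 7.2]
width: 0.0655
grasp_force: 48.4
```

Run:
```python
from h import *
go(570,164,90,18)
```

```text
3.20 at [412.8 151.    8.7] -> t [-42.3 152.1 -81. ] w [ 0.1 -0.1  2.3] W 65.5 gf 48 F [-1.2  0.1  7.2]
```

Request:
{"name": "send_rows", "arguments": {"motion": [{"tx": 0,"ty": 0,"tz": -15,"wx": 0,"wy": 0,"wz": 0},{"tx": 0,"ty": 0,"tz": -50,"wx": 0,"wy": 0,"wz": 0},{"tx": -4,"ty": 20,"tz": -80,"wx": 0,"wy": 0,"wz": 1},{"tx": -14,"ty": 55,"tz": -82,"wx": 0,"wy": 0,"wz": 2},{"tx": -25,"ty": 95,"tz": -82,"wx": 0,"wy": 0,"wz": 2},{"tx": -36,"ty": 132,"tz": -82,"wx": 0,"wy": 0,"wz": 2},{"tx": -42,"ty": 152,"tz": -82,"wx": 0,"wy": 0,"wz": 2},{"tx": -42,"ty": 152,"tz": -82,"wx": 0,"wy": 0,"wz": 2}]}}

```text
clock: 4.2
tcp_pos: [0.5702, 0.1636, 0.0902]
ee_rot: [[-0.313, 0.95, 0.001], [0.95, 0.313, -0.0], [-0.001, 0.001, -1.0]]
force: [-0.6, -1.2, -2.5]
width: 0.0654
grasp_force: 51.0
```

Run:
```python
from h import *
go(570,164,18,18)
s,P=snap('wrist','w3.png');s2,P2=snap('side')
blobs(P,.012,.022,400)
print('tin');blobs(P,.095,.15,60);blobs(P2,.1,.15,30)
```

```text
4.20 at [570.2 163.6  90.2] -> t [ 0.5 -0.2 72.2] w [0.1 0.  0.3] W 65.4 gf 51 F [-0.6 -1.2 -2.5]
box [ 196  127  135  117 4601] circ [569.9 167.8] 66.9 rect [569.9 167.4] [ 92.2 104.7] 4.2 z 0.0174
box [ 47 236  78  58 726] circ [440.3  54. ] 40.0 rect [442.4  58. ] [13.6 79.9] 62.7 z 0.017
tin
box [   84   198   349   144 16791] circ [567.1 174.5] 64.7 rect [572.6 167.6] [120.9  65. ] 38.8 z 0.1242
box [224 234  35  16 195] circ [557.7 172. ] 9.2 rect [556.9 173. ] [18.2  6.5] 36.5 z 0.1036
box [ 227  236   53   54 1294] circ [569.5 160.8] 19.7 rect [570.4 160.1] [35.3 25.4] 47.3 z 0.1081
box [418  68  94  17 844] circ [1782.7  870.3] 246.2 rect [1808.6  935.5] [196.2 492.3] 68.3 z 0.1249
box [276  73  32  12 292] circ [816.7 936.2] 87.1 rect [822.7 950.2] [ 75.7 174. ] 66.8 z 0.125
box [195  74  63  12 574] circ [463.3 968. ] 168.9 rect [463.5 959.9] [337.8  49.6] 1.0 z 0.1257
box [139  76  36  12 313] circ [ 87.2 966.4] 92.9 rect [ 87.2 960.3] [ 48.3 185.8] 89.8 z 0.1241
box [   0   78  110   14 1041] circ [-433.1  961.8] 278.2 rect [-433.1  961.6] [556.   55.4] 1.3 z 0.1255
box [250 116  32  17 274] circ [567.9 159.1] 65.1 rect [565.7 160.2] [119.8  71.7] 39.6 z 0.1202
box [ 96 138  40  20 501] circ [  5.1 -17.8] 68.7 rect [  8.8 -42. ] [135.2  75.4] 8.1 z 0.1248
box [495 178  17  29 257] circ [1157.9 -551.4] 47.8 rect [1165.7 -551.3] [33.6 93.9] 0.6 z 0.1208
box [307 182  15  21 239] circ [ 616.8 -478.4] 24.0 rect [ 612.2 -485.8] [27.6 47. ] 58.0 z 0.1252
box [325 191  10  18 149] circ [ 645.5 -537.4] 13.2 rect [ 644.5 -540.5] [17.2 24.5] 73.3 z 0.126
box [216 215  26  25 503] circ [ 360.1 -648.5] 31.3 rect [ 360.  -653.8] [52.  62.1] 89.1 z 0.1304
box [  77  249  156   87 6130] circ [ 175.1 -870.9] 187.4 rect [ 169.8 -875.8] [ 96.7 371.4] 54.7 z 0.1465
box [350 264  31  39 533] circ [ 628.7 -919.3] 45.9 rect [ 630.2 -923.9] [84.  48.9] 17.6 z 0.1251
```

View pics/w3.png

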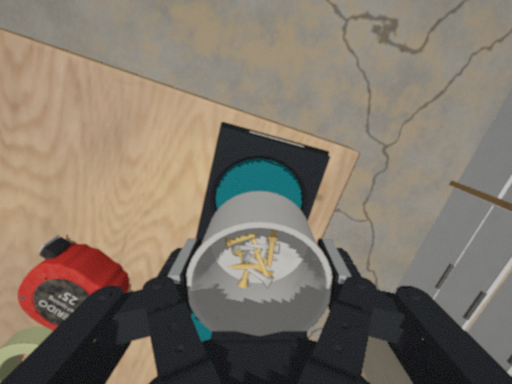

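The tin hangs level between the fingers at (260,275), over the round pocket at (260,190).

Request:
{"name": "send_rows", "arguments": {"motion": [{"tx": 0,"ty": 0,"tz": 25,"wx": 0,"wy": 0,"wz": 0},{"tx": 0,"ty": 0,"tz": 50,"wx": 0,"wy": 0,"wz": 0},{"tx": 0,"ty": 0,"tz": 62,"wx": 0,"wy": 0,"wz": 0},{"tx": 0,"ty": 0,"tz": 68,"wx": 0,"wy": 0,"wz": 0},{"tx": 0,"ty": 0,"tz": 71,"wx": 0,"wy": 0,"wz": 0},{"tx": 0,"ty": 0,"tz": 73,"wx": 0,"wy": 0,"wz": 0},{"tx": 0,"ty": 0,"tz": 73,"wx": 0,"wy": 0,"wz": 0}]}}

```text
clock: 5.18
tcp_pos: [0.5695, 0.164, 0.0169]
ee_rot: [[-0.314, 0.949, 0.001], [0.949, 0.314, 0.0], [0.0, 0.001, -1.0]]
force: [0.8, -0.4, -2.0]
width: 0.0649
grasp_force: 51.0
```

Request:
{"name": "send_rows", "arguments": {"motion": [{"tx": 0,"ty": 0,"tz": 0.3,"wx": 0,"wy": 0,"wz": 0},{"tx": 0,"ty": 0,"tz": 0.3,"wx": 0,"wy": 0,"wz": 0},{"tx": 0,"ty": 0,"tz": 0.3,"wx": 0,"wy": 0,"wz": 0},{"tx": 0,"ty": 0,"tz": 0.3,"wx": 0,"wy": 0,"wz": 0},{"tx": 0,"ty": 0,"tz": -30,"wx": 0,"wy": 0,"wz": 0},{"tx": 0,"ty": 0,"tz": -80,"wx": 0,"wy": 0,"wz": 0},{"tx": 0,"ty": 0,"tz": -130,"wx": 0,"wy": 0,"wz": 0},{"tx": 0,"ty": 0,"tz": -180,"wx": 0,"wy": 0,"wz": 0}], "hand": 85}}

```text
clock: 6.18
tcp_pos: [0.569, 0.1638, 0.1981]
ee_rot: [[-0.314, 0.949, -0.0], [0.949, 0.314, 0.0], [0.0, 0.0, -1.0]]
force: [0.2, -0.4, 0.2]
width: 0.0852
grasp_force: 0.0
```

Run:
```python
from h import *
go(371,-236,120,-30)
s,P=snap('wrist');blobs(P,.04,.065,100)
s,P=snap('top');blobs(P[150:200,110:160],.04,.065,30)
```

```text
6.17 at [569.  163.8 198.1] -> t [-317.4 -313.5   78.1] w [-0.  -0.  48.3] W 85.2 gf 0 F [ 0.2 -0.4  0.2]
box [229 150  61  60 877] circ [569.1 163.9] 33.6 rect [569.3 164.2] [66.  66.1] 17.9 z 0.0549
box [  8   7  21  20 113] circ [567.1 165. ] 34.9 rect [567.1 164.6] [66.9 63.8] 11.4 z 0.0537
```

Request:
{"name": "send_rows", "arguments": {"motion": [{"tx": -40,"ty": -40,"tz": 0,"wx": 0,"wy": 0,"wz": 6},{"tx": -80,"ty": -80,"tz": 0,"wx": 0,"wy": 0,"wz": 12},{"tx": -120,"ty": -120,"tz": 0,"wx": 0,"wy": 0,"wz": 18},{"tx": -160,"ty": -158,"tz": 0,"wx": 0,"wy": 0,"wz": 24},{"tx": -200,"ty": -198,"tz": 0,"wx": 0,"wy": 0,"wz": 31},{"tx": -240,"ty": -238,"tz": 0,"wx": 0,"wy": 0,"wz": 37},{"tx": -280,"ty": -278,"tz": 10,"wx": 0,"wy": 0,"wz": 43},{"tx": -317.4,"ty": -313.5,"tz": 30,"wx": 0,"wy": 0,"wz": 48.3}]}}

```text
clock: 7.28
tcp_pos: [0.3706, -0.2375, 0.1666]
ee_rot: [[0.503, 0.864, 0.003], [0.864, -0.503, -0.0], [0.001, 0.002, -1.0]]
force: [1.4, 0.4, -0.7]
width: 0.0851
grasp_force: 0.0
```

Request:
{"name": "send_rows", "arguments": {"motion": [{"tx": 0,"ty": 0,"tz": 0,"wx": 0,"wy": 0,"wz": 0},{"tx": 0,"ty": 0,"tz": 0,"wx": 0,"wy": 0,"wz": 0}]}}

```text
clock: 7.52
tcp_pos: [0.3714, -0.2354, 0.1662]
ee_rot: [[0.499, 0.866, -0.0], [0.866, -0.499, 0.0], [0.0, -0.001, -1.0]]
force: [0.5, 0.1, -0.4]
width: 0.0851
grasp_force: 0.0
```

Run:
```python
from h import *
s,P=snap('wrist','w4.png');blobs(P,.027,.036,200);print('low');blobs(P,.012,.022,300)
go(369.5,-237,8,-30)
```

```text
box [377  60  39  48 473] circ [ 534.3 -214.7] 21.5 rect [ 534.8 -213.3] [35.8 39. ] 3.3 z 0.0274
box [  0 111  41  50 447] circ [184.2 -71.3] 25.9 rect [186.5 -71.4] [51.8 14.8] 86.3 z 0.0277
box [ 233  159   54   51 2591] circ [ 371.4 -237.7] 38.2 rect [ 371.1 -238. ] [56.9 56.8] 60.8 z 0.0309
box [417 254  95  50 693] circ [ 525.3 -463.6] 59.9 rect [ 525.4 -465.3] [119.8   6.5] 3.1 z 0.0316
box [ 88 263  55   6 222] circ [ 172.9 -238.9] 31.3 rect [ 173.1 -238.5] [ 2.3 62.5] 60.8 z 0.0314
box [193 271  21  19 300] circ [ 251.  -307.3] 12.6 rect [ 251.2 -307.2] [23.  23.8] 29.2 z 0.0319
box [174 292  44   7 220] circ [ 231.9 -321.6] 26.7 rect [ 232.5 -320.7] [ 3.  53.4] 60.6 z 0.0315
box [400 360  33  24 516] circ [ 422.4 -588.1] 27.1 rect [ 421.2 -587.5] [46.4 32.3] 88.1 z 0.0303
low
box [349   0  39  18 362] circ [ 545. -137.] 17.4 rect [ 541.6 -142.7] [13.6 34.7] 59.3 z 0.0171
box [ 330    6  117  144 7699] circ [ 535.8 -214.1] 68.7 rect [ 535.8 -214.4] [111.4  92.1] 85.3 z 0.0176
box [   0   78   84  118 1156] circ [192.3 -80.4] 66.6 rect [194.5 -80.5] [133.2  10.6] 85.6 z 0.0185
box [ 405  192   57   54 1927] circ [ 523.4 -378.1] 35.9 rect [ 523.5 -378.9] [60.3 43.4] 47.3 z 0.0197
box [406 242 106  59 779] circ [ 529.4 -464.9] 69.1 rect [ 529.4 -464.2] [138.3   3.9] 4.2 z 0.017
7.58 at [ 371.9 -235.   166.4] -> t [ -3.   -1.1 158.4] w [-0.  -0.   0.1] W 84.4 gf 0 F [ 0.  -0.5  0.5]
```

View pics/w4.png

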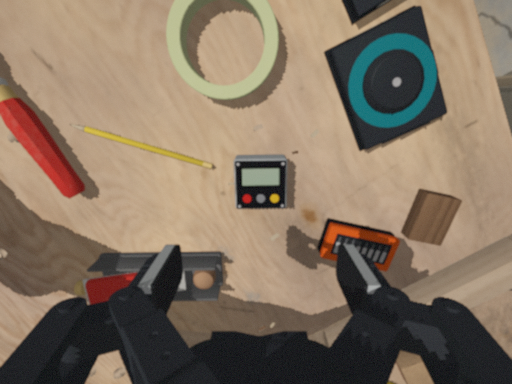

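The wrist view shows the silver gauge at (261,182), the roll at (222,45), the hub holder at (392,80), the case at (358,243) and the walnut at (432,216).

Request:
{"name": "send_rows", "arguments": {"motion": [{"tx": -3,"ty": 0,"tz": 40,"wx": 0,"wy": 0,"wz": -0.8},{"tx": -3,"ty": 0,"tz": 85,"wx": 0,"wy": 0,"wz": -0.8},{"tx": -3,"ty": 0,"tz": 125,"wx": 0,"wy": 0,"wz": -0.8},{"tx": -3,"ty": 0,"tz": 150,"wx": 0,"wy": 0,"wz": -0.8},{"tx": -3,"ty": 0,"tz": 158,"wx": 0,"wy": 0,"wz": -0.8},{"tx": -3,"ty": 0,"tz": 158,"wx": 0,"wy": 0,"wz": -0.8},{"tx": -3,"ty": 0,"tz": 158,"wx": 0,"wy": 0,"wz": -0.8}]}}

```text
clock: 8.45
tcp_pos: [0.3708, -0.2386, 0.0094]
ee_rot: [[0.487, 0.873, 0.002], [0.873, -0.487, -0.001], [0.001, 0.002, -1.0]]
force: [-0.7, -0.7, -0.2]
width: 0.0847
grasp_force: 0.0
```

Request:
{"name": "send_rows", "arguments": {"motion": [{"tx": 0,"ty": 0,"tz": 0,"wx": 0,"wy": 0,"wz": 0},{"tx": 0,"ty": 0,"tz": 0,"wx": 0,"wy": 0,"wz": 0},{"tx": 0,"ty": 0,"tz": 0,"wx": 0,"wy": 0,"wz": 0},{"tx": 0,"ty": 0,"tz": 0,"wx": 0,"wy": 0,"wz": 0},{"tx": 0,"ty": 0,"tz": 0,"wx": 0,"wy": 0,"wz": 0},{"tx": 0,"ty": 0,"tz": 0,"wx": 0,"wy": 0,"wz": 0}], "hand": 45}}

```text
clock: 9.2
tcp_pos: [0.3704, -0.2386, 0.0093]
ee_rot: [[0.488, 0.873, 0.002], [0.873, -0.488, 0.0], [0.001, 0.001, -1.0]]
force: [-0.6, 0.4, 8.2]
width: 0.056
grasp_force: 47.3
```

Run:
```python
from h import *
go(574,-90,90,0)
```

```text
9.20 at [ 370.4 -238.6    9.3] -> t [229.2 105.4 -80.3] w [  0.1  -0.  -29.2] W 56.0 gf 47 F [-0.6  0.4  8.2]
```

Request:
{"name": "send_rows", "arguments": {"motion": [{"tx": 0,"ty": 0,"tz": -20,"wx": 0,"wy": 0,"wz": 0},{"tx": 10,"ty": 5,"tz": -60,"wx": 0,"wy": 0,"wz": -3},{"tx": 45,"ty": 20,"tz": -90,"wx": 0,"wy": 0,"wz": -7},{"tx": 90,"ty": 42,"tz": -100,"wx": 0,"wy": 0,"wz": -13},{"tx": 140,"ty": 64,"tz": -100,"wx": 0,"wy": 0,"wz": -19},{"tx": 185,"ty": 85,"tz": -100,"wx": 0,"wy": 0,"wz": -25},{"tx": 220,"ty": 102,"tz": -100,"wx": 0,"wy": 0,"wz": -29},{"tx": 229,"ty": 105.5,"tz": -100,"wx": 0,"wy": 0,"wz": -29}]}}

```text
clock: 10.2
tcp_pos: [0.5754, -0.0876, 0.1083]
ee_rot: [[-0.001, 1.0, 0.001], [1.0, 0.001, 0.001], [0.001, 0.001, -1.0]]
force: [-0.4, -0.4, -1.9]
width: 0.0558
grasp_force: 49.1
```

Request:
{"name": "send_rows", "arguments": {"motion": [{"tx": 0,"ty": 0,"tz": 0,"wx": 0,"wy": 0,"wz": 0},{"tx": 0,"ty": 0,"tz": 0,"wx": 0,"wy": 0,"wz": 0}]}}

```text
clock: 10.45
tcp_pos: [0.5721, -0.0915, 0.1084]
ee_rot: [[0.006, 1.0, -0.001], [1.0, -0.006, -0.0], [-0.0, -0.001, -1.0]]
force: [0.2, -0.1, -1.8]
width: 0.056
grasp_force: 49.1
```

Run:
```python
from h import *
go(574,-90,17,0)
s,P=snap('wrist','w5.png');blobs(P,.012,.022,500);print('held');blobs(P,.118,.14,200)
s,P=snap('top');P=P[140:200,180:230];blobs(P,.09,.14,60)
```

```text
10.45 at [572.1 -91.5 108.4] -> t [ 1.6  2.  91.4] w [-0.1  0.  -0.3] W 56.0 gf 49 F [ 0.2 -0.1 -1.8]
box [ 196    0  122  119 6018] circ [570.1  21.6] 60.6 rect [570.3  20.8] [85.  92.5] 88.3 z 0.0173
box [ 210  133  106   76 3716] circ [576.4 -68.5] 55.6 rect [576.4 -67.8] [67.  92.3] 88.8 z 0.0174
box [ 65 148  79  95 588] circ [426.1 -91.5] 49.4 rect [442.1 -83.8] [35.5 98.8] 25.5 z 0.0171
box [ 35 167  82  80 879] circ [ 409.  -100.2] 40.0 rect [ 394.6 -108.1] [45.5 79.6] 29.0 z 0.0172
box [236 308  33  28 515] circ [ 565.6 -233.3] 22.9 rect [ 564.4 -232.3] [38.2 32.3] 82.3 z 0.0181
held
box [  172   206   175   102 12190] circ [572.2 -85.5] 41.8 rect [572.2 -89.6] [56.5 83.6] 89.6 z 0.1297
box [24 15  9 21 99] circ [ 563.3 -107.2] 33.7 rect [ 562.3 -112.1] [18.6 67. ] 78.6 z 0.1282
```

View pics/w5.png

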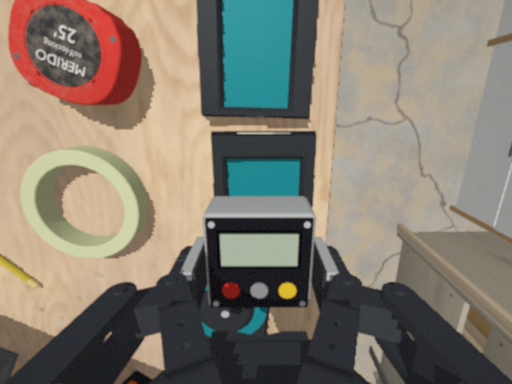

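The gauge is level at (260,250) over the square pocket at (264,175). A small shift is needed before lowering.

Request:
{"name": "send_rows", "arguments": {"motion": [{"tx": 1.3,"ty": 3.4,"tz": 20,"wx": 0,"wy": 0,"wz": 0},{"tx": 1.3,"ty": 3.4,"tz": 50,"wx": 0,"wy": 0,"wz": 0},{"tx": 1.3,"ty": 3.4,"tz": 70,"wx": 0,"wy": 0,"wz": 0},{"tx": 1.3,"ty": 3.4,"tz": 80,"wx": 0,"wy": 0,"wz": 0},{"tx": 1.3,"ty": 3.4,"tz": 86,"wx": 0,"wy": 0,"wz": 0},{"tx": 1.3,"ty": 3.4,"tz": 91,"wx": 0,"wy": 0,"wz": 0},{"tx": 1.3,"ty": 3.4,"tz": 91,"wx": 0,"wy": 0,"wz": 0},{"tx": 1.3,"ty": 3.4,"tz": 91,"wx": 0,"wy": 0,"wz": 0}]}}

```text
clock: 11.55
tcp_pos: [0.5772, -0.0888, 0.0179]
ee_rot: [[0.003, 1.0, 0.001], [1.0, -0.003, 0.0], [0.0, 0.001, -1.0]]
force: [-0.2, 0.4, -0.6]
width: 0.056
grasp_force: 49.1
```

Request:
{"name": "send_rows", "arguments": {"motion": [{"tx": -1,"ty": -1.5,"tz": 0,"wx": 0,"wy": 0,"wz": 0},{"tx": -1,"ty": -1.5,"tz": 0,"wx": 0,"wy": 0,"wz": 0}]}}

```text
clock: 11.8
tcp_pos: [0.5753, -0.0899, 0.0176]
ee_rot: [[0.004, 1.0, 0.0], [1.0, -0.004, 0.0], [0.0, 0.0, -1.0]]
force: [0.2, -0.5, 0.1]
width: 0.0564
grasp_force: 49.1
```

Request:
{"name": "send_rows", "arguments": {"motion": [{"tx": 0,"ty": 0,"tz": 0,"wx": 0,"wy": 0,"wz": 0},{"tx": 0,"ty": 0,"tz": 0,"wx": 0,"wy": 0,"wz": 0},{"tx": 0,"ty": 0,"tz": 0,"wx": 0,"wy": 0,"wz": 0},{"tx": 0,"ty": 0,"tz": -30,"wx": 0,"wy": 0,"wz": 0},{"tx": 0,"ty": 0,"tz": -75,"wx": 0,"wy": 0,"wz": 0},{"tx": 0,"ty": 0,"tz": -120,"wx": 0,"wy": 0,"wz": 0},{"tx": 0,"ty": 0,"tz": -160,"wx": 0,"wy": 0,"wz": 0},{"tx": 0,"ty": 0,"tz": -170,"wx": 0,"wy": 0,"wz": 0}], "hand": 85}}

```text
clock: 12.8
tcp_pos: [0.5769, -0.0902, 0.1903]
ee_rot: [[0.004, 1.0, 0.005], [1.0, -0.004, 0.0], [0.0, 0.005, -1.0]]
force: [-0.2, -0.4, -0.7]
width: 0.0851
grasp_force: 0.0
```

Run:
```python
from h import *
s,P=snap('wrist');blobs(P,.028,.05,500);print('h');blobs(P,.012,.022,1000)
go(431.5,-366.5,150,46.2)
s,P=snap('top');P=P[140:235,180:310];blobs(P,.028,.05,30)
```

```text
box [  75   16   83   90 5519] circ [431.3  32.4] 47.1 rect [435.1  27.8] [73.6 78.5] 76.3 z 0.0369
box [ 231  152   51   49 2437] circ [575.1 -88.8] 38.8 rect [575.  -88.3] [55.9 57. ] 89.9 z 0.0388
h
box [ 207    0   91  116 4733] circ [570.5  34.3] 69.4 rect [570.6  33.9] [111.1  92.3] 89.6 z 0.0172
box [ 218  127   79   90 3748] circ [575.9 -90.2] 69.4 rect [575.6 -89.7] [109.7  92.1] 89.9 z 0.0175
box [ 195  224   70   75 3486] circ [ 536.1 -213.4] 68.1 rect [ 536.6 -214.3] [112.1  91. ] 85.7 z 0.0179
12.85 at [576.6 -90.  189.9] -> t [-277.  -144.4   39.2] w [  0.2   0.1 -46.4] W 85.4 gf 0 F [-0.3 -1.   0.5]
box [ 17  20  17  18 229] circ [572.5 -89.4] 38.2 rect [572.6 -89.2] [57.7 54. ] 0.9 z 0.0389
```

Request:
{"name": "send_rows", "arguments": {"motion": [{"tx": -40,"ty": -21,"tz": 0,"wx": 0,"wy": 0,"wz": -6.5},{"tx": -80,"ty": -42,"tz": 0,"wx": 0,"wy": 0,"wz": -13},{"tx": -120,"ty": -63,"tz": 0,"wx": 0,"wy": 0,"wz": -20},{"tx": -160,"ty": -84,"tz": 5,"wx": 0,"wy": 0,"wz": -27},{"tx": -200,"ty": -104,"tz": 15,"wx": 0,"wy": 0,"wz": -34},{"tx": -240,"ty": -125,"tz": 25,"wx": 0,"wy": 0,"wz": -41},{"tx": -265,"ty": -138,"tz": 35,"wx": 0,"wy": 0,"wz": -46.4},{"tx": -277,"ty": -144.4,"tz": 40,"wx": 0,"wy": 0,"wz": -46.4}], "hand": 70}}

```text
clock: 13.9
tcp_pos: [0.4279, -0.367, 0.1453]
ee_rot: [[-0.719, 0.695, -0.003], [0.695, 0.719, 0.002], [0.004, -0.001, -1.0]]
force: [-0.3, 0.1, -0.1]
width: 0.07
grasp_force: 0.0
```

Request:
{"name": "send_rows", "arguments": {"motion": [{"tx": 0,"ty": 0,"tz": 0,"wx": 0,"wy": 0,"wz": 0},{"tx": 0,"ty": 0,"tz": 0,"wx": 0,"wy": 0,"wz": 0}]}}

```text
clock: 14.15
tcp_pos: [0.4312, -0.3648, 0.1472]
ee_rot: [[-0.723, 0.691, 0.0], [0.691, 0.723, 0.001], [0.001, 0.001, -1.0]]
force: [0.4, 0.2, -0.3]
width: 0.07
grasp_force: 0.0
```

Run:
```python
from h import *
s,P=snap('wrist','w6.png');blobs(P,.0215,.03,300);print('low');blobs(P,.012,.022,300)
go(431.5,-366.5,10,46.2)
```

```text
box [  0   0  57  86 631] circ [ 190.3 -429.4] 40.4 rect [ 209.  -425.4] [41.1 80.7] 11.9 z 0.0259
box [ 422    0   90   25 1353] circ [ 435.7 -126. ] 37.7 rect [ 440.9 -131. ] [75.4 17.9] 46.3 z 0.0232
box [ 409  130   61   58 2647] circ [ 536.  -215.3] 29.8 rect [ 536.  -215.3] [59.3 57.7] 46.2 z 0.0262
box [ 236  149   45   79 3409] circ [ 433.8 -367.6] 46.8 rect [ 433.3 -367.6] [44.9 84.2] 46.4 z 0.0257
box [117 198  64  48 329] circ [ 378.7 -476. ] 39.4 rect [ 378.7 -475.5] [78.9  2.3] 4.3 z 0.0258
box [197 255 101  76 487] circ [ 520.7 -465.2] 79.2 rect [ 520.7 -465.4] [158.5   2.4] 3.9 z 0.0255
box [ 28 274  51  30 329] circ [ 356.1 -625.8] 28.9 rect [ 353.8 -617.4] [57.8 19.1] 15.2 z 0.0259
low
box [  0   0  65  87 697] circ [ 187.1 -431.1] 43.8 rect [ 207.7 -427.6] [45.2 87.5] 9.6 z 0.017
box [415   0  64  28 359] circ [ 431.4 -136.9] 30.4 rect [ 433.8 -141.2] [60.9 10.2] 29.5 z 0.0173
box [ 368   88  136  131 6950] circ [ 536.5 -215. ] 68.6 rect [ 536.6 -214.8] [111.8  93.1] 85.0 z 0.0174
box [494  90  18  48 453] circ [ 551.4 -136.4] 23.0 rect [ 547.6 -143.8] [17.2 46.1] 62.5 z 0.0165
box [120 195  63  48 372] circ [ 378.6 -475.9] 39.6 rect [ 378.6 -475.6] [79.2  2.1] 4.0 z 0.0173
box [ 280  231   54   37 1544] circ [ 524.1 -379.6] 35.8 rect [ 524.1 -379.5] [59.4 42.2] 48.1 z 0.0195
box [197 250 107  81 587] circ [ 525.9 -465. ] 86.7 rect [ 525.9 -465.3] [173.3   2.3] 4.1 z 0.0169
box [ 33 270  51  29 350] circ [ 356.  -627.7] 29.4 rect [ 353.2 -618.1] [58.7 20.8] 16.3 z 0.0172
14.20 at [ 431.3 -364.8  147.4] -> t [ -1.3  -1.2 137.4] w [ 0.  -0.   0.1] W 70.3 gf 0 F [ 0.   0.9 -0.5]
```

View pics/w6.png

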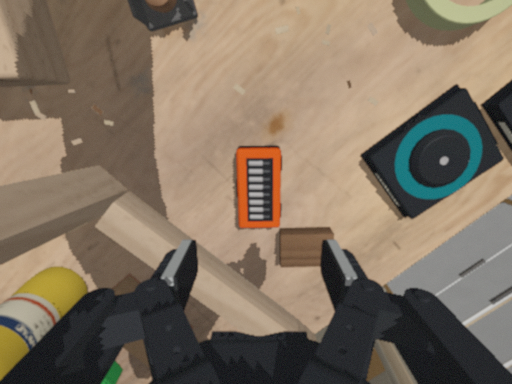

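The orange case is at (258,187). The walnut at (306,247) and the timber at (200,260) are clear of the fingers' descent.

Request:
{"name": "send_rows", "arguments": {"motion": [{"tx": -2.4,"ty": -0.8,"tz": 40,"wx": 0,"wy": 0,"wz": 0},{"tx": -2.4,"ty": -0.8,"tz": 80,"wx": 0,"wy": 0,"wz": 0},{"tx": -2.4,"ty": -0.8,"tz": 115,"wx": 0,"wy": 0,"wz": 0},{"tx": -2.4,"ty": -0.8,"tz": 132,"wx": 0,"wy": 0,"wz": 0},{"tx": -2.4,"ty": -0.8,"tz": 137,"wx": 0,"wy": 0,"wz": 0},{"tx": -2.4,"ty": -0.8,"tz": 137,"wx": 0,"wy": 0,"wz": 0},{"tx": -2.4,"ty": -0.8,"tz": 137,"wx": 0,"wy": 0,"wz": 0}]}}

```text
clock: 15.08
tcp_pos: [0.4321, -0.3691, 0.0117]
ee_rot: [[-0.722, 0.692, 0.002], [0.692, 0.722, -0.001], [-0.002, 0.0, -1.0]]
force: [0.2, 0.2, 0.4]
width: 0.0698
grasp_force: 0.0
```

Request:
{"name": "send_rows", "arguments": {"motion": [{"tx": 0,"ty": 0,"tz": 0,"wx": 0,"wy": 0,"wz": 0},{"tx": 0,"ty": 0,"tz": 0,"wx": 0,"wy": 0,"wz": 0},{"tx": 0,"ty": 0,"tz": 0,"wx": 0,"wy": 0,"wz": 0},{"tx": 0,"ty": 0,"tz": 0,"wx": 0,"wy": 0,"wz": 0},{"tx": 0,"ty": 0,"tz": 0,"wx": 0,"wy": 0,"wz": 0},{"tx": 0,"ty": 0,"tz": 0,"wx": 0,"wy": 0,"wz": 0}], "hand": 33}}

```text
clock: 15.82
tcp_pos: [0.4319, -0.3689, 0.0115]
ee_rot: [[-0.722, 0.692, 0.002], [0.692, 0.722, -0.0], [-0.001, 0.001, -1.0]]
force: [-0.3, 1.4, 5.9]
width: 0.0436
grasp_force: 46.9
```

Run:
```python
from h import *
go(570.5,34,120,0)
```

```text
15.82 at [ 431.9 -368.9   11.5] -> t [ 178.7  386.8 -108.5] w [ 0.1  0.1 46.2] W 43.6 gf 47 F [-0.3  1.4  5.9]
```

Request:
{"name": "send_rows", "arguments": {"motion": [{"tx": 0,"ty": 0,"tz": -20,"wx": 0,"wy": 0,"wz": 0},{"tx": 3,"ty": 8,"tz": -60,"wx": 0,"wy": 0,"wz": 2},{"tx": 15,"ty": 32,"tz": -100,"wx": 0,"wy": 0,"wz": 5},{"tx": 34,"ty": 73,"tz": -110,"wx": 0,"wy": 0,"wz": 9},{"tx": 54,"ty": 116,"tz": -110,"wx": 0,"wy": 0,"wz": 14},{"tx": 75,"ty": 162,"tz": -110,"wx": 0,"wy": 0,"wz": 20},{"tx": 96,"ty": 208,"tz": -110,"wx": 0,"wy": 0,"wz": 26},{"tx": 115,"ty": 250,"tz": -110,"wx": 0,"wy": 0,"wz": 31}]}}

```text
clock: 16.82
tcp_pos: [0.5215, -0.1065, 0.1205]
ee_rot: [[-0.26, 0.966, 0.0], [0.966, 0.26, 0.0], [0.0, 0.0, -1.0]]
force: [0.8, -0.3, -0.5]
width: 0.0434
grasp_force: 46.1
```

Run:
```python
from h import *
go(570.5,34,120,0)
```

```text
16.82 at [ 521.5 -106.5  120.5] -> t [123.   83.8   0.5] w [ 0.  -0.  15.1] W 43.4 gf 46 F [ 0.8 -0.3 -0.5]
```

Request:
{"name": "send_rows", "arguments": {"motion": [{"tx": 40,"ty": 27,"tz": 0,"wx": 0,"wy": 0,"wz": 5},{"tx": 80,"ty": 55,"tz": 0,"wx": 0,"wy": 0,"wz": 10},{"tx": 110,"ty": 75,"tz": 0,"wx": 0,"wy": 0,"wz": 14},{"tx": 124,"ty": 84,"tz": 0,"wx": 0,"wy": 0,"wz": 15},{"tx": 124,"ty": 84,"tz": 0,"wx": 0,"wy": 0,"wz": 15},{"tx": 124,"ty": 84,"tz": 0,"wx": 0,"wy": 0,"wz": 15},{"tx": 124,"ty": 84,"tz": 0,"wx": 0,"wy": 0,"wz": 15}]}}

```text
clock: 17.7
tcp_pos: [0.5695, 0.0316, 0.1206]
ee_rot: [[-0.001, 1.0, -0.0], [1.0, 0.001, -0.0], [-0.0, -0.0, -1.0]]
force: [-0.9, -0.1, -0.6]
width: 0.0435
grasp_force: 46.1
```

Run:
```python
from h import *
s,P=snap('wrist','w7.png');blobs(P,.012,.022,1000);print('held');blobs(P,.125,.15,300)
s,P=snap('top');blobs(P[140:200,140:200],.1,.15,60)
go(570.5,33.5,19.7,0)
```

```text
box [ 200    0  117  111 4632] circ [570.5 150.3] 60.1 rect [570.6 148.8] [92.6 82.5] 1.6 z 0.0173
box [ 212  130  101  105 2711] circ [570.6  37.6] 67.1 rect [570.6  38.8] [102.2  92.4] 89.6 z 0.0174
held
box [  186   181   146   141 12780] circ [569.6  31.6] 46.9 rect [569.5  31.3] [71.2 86.4] 0.1 z 0.1348
box [ 23  15  15  18 213] circ [560.1   9.1] 32.5 rect [563.    7.9] [55.7 44.3] 7.2 z 0.1344
17.80 at [569.6  32.1 120.6] -> t [  1.4   0.9 100.9] w [ 0.  -0.   0.1] W 43.3 gf 46 F [-0.1  0.1 -1.1]
```

View pics/w7.png

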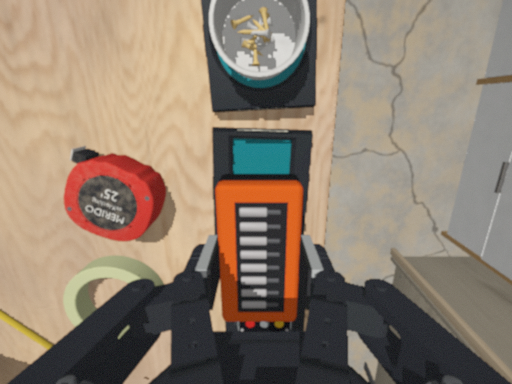

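The case hangs level and square to the oblong pocket, at (260,250) and (263,155). Lowering it.

Request:
{"name": "send_rows", "arguments": {"motion": [{"tx": 1.8,"ty": 1,"tz": 25,"wx": 0,"wy": 0,"wz": 0},{"tx": 1.8,"ty": 1,"tz": 55,"wx": 0,"wy": 0,"wz": 0},{"tx": 1.8,"ty": 1,"tz": 78,"wx": 0,"wy": 0,"wz": 0},{"tx": 1.8,"ty": 1,"tz": 90,"wx": 0,"wy": 0,"wz": 0},{"tx": 1.8,"ty": 1,"tz": 96,"wx": 0,"wy": 0,"wz": 0},{"tx": 1.8,"ty": 1,"tz": 101,"wx": 0,"wy": 0,"wz": 0},{"tx": 1.8,"ty": 1,"tz": 101,"wx": 0,"wy": 0,"wz": 0},{"tx": 1.8,"ty": 1,"tz": 101,"wx": 0,"wy": 0,"wz": 0}]}}

```text
clock: 18.8
tcp_pos: [0.5711, 0.0351, 0.0199]
ee_rot: [[-0.004, 1.0, 0.001], [1.0, 0.004, 0.0], [0.0, 0.001, -1.0]]
force: [0.1, -0.3, -1.1]
width: 0.0439
grasp_force: 46.2
```

Request:
{"name": "send_rows", "arguments": {"motion": [{"tx": -1.3,"ty": -0.3,"tz": 0.3,"wx": 0,"wy": 0,"wz": 0},{"tx": -1.3,"ty": -0.3,"tz": 0.3,"wx": 0,"wy": 0,"wz": 0}]}}

```text
clock: 19.05
tcp_pos: [0.5707, 0.0337, 0.0195]
ee_rot: [[-0.004, 1.0, 0.0], [1.0, 0.004, 0.0], [0.0, 0.0, -1.0]]
force: [-1.5, 0.6, 1.9]
width: 0.0436
grasp_force: 46.3
```

Request:
{"name": "send_rows", "arguments": {"motion": [{"tx": 0,"ty": 0,"tz": 0,"wx": 0,"wy": 0,"wz": 0},{"tx": 0,"ty": 0,"tz": 0,"wx": 0,"wy": 0,"wz": 0},{"tx": 0,"ty": 0,"tz": 0,"wx": 0,"wy": 0,"wz": 0},{"tx": 0,"ty": 0,"tz": -25,"wx": 0,"wy": 0,"wz": 0},{"tx": 0,"ty": 0,"tz": -65,"wx": 0,"wy": 0,"wz": 0},{"tx": 0,"ty": 0,"tz": -105,"wx": 0,"wy": 0,"wz": 0},{"tx": 0,"ty": 0,"tz": -145,"wx": 0,"wy": 0,"wz": 0},{"tx": 0,"ty": 0,"tz": -160,"wx": 0,"wy": 0,"wz": 0}], "hand": 70}}

```text
clock: 20.05
tcp_pos: [0.5716, 0.0336, 0.1815]
ee_rot: [[-0.003, 1.0, 0.004], [1.0, 0.003, 0.001], [0.001, 0.004, -1.0]]
force: [-0.0, -0.2, 0.1]
width: 0.0701
grasp_force: 0.0
```

Run:
```python
from h import *
s,P=snap('wrist');blobs(P,.026,.036,500);print('h');blobs(P,.012,.02,1000);print('roll');blobs(P,.022,.026,300)
go(452,-109.5,160,-14)
```

```text
box [ 236  141   42   75 2927] circ [570.2  33.7] 46.5 rect [569.7  33.3] [46.2 85.3] 0.3 z 0.0337
h
box [ 208    0   94  112 4120] circ [570.4 160.4] 67.6 rect [569.8 159.7] [ 91.3 104.2] 2.8 z 0.0174
box [ 218  127   82   93 3327] circ [570.2  34.5] 69.3 rect [570.5  33.9] [111.5  92.2] 89.3 z 0.0174
box [ 226  228   72   75 2640] circ [575.4 -90.5] 70.2 rect [575.6 -89.9] [111.4  92.2] 90.0 z 0.0176
box [ 202  307   66   35 1493] circ [ 537.3 -191.1] 53.4 rect [ 537.4 -186.5] [59.5 94.1] 89.4 z 0.0179
roll
box [ 93 240  71  49 986] circ [406.  -90.8] 51.2 rect [397.2 -75.8] [102.3  51.2] 30.2 z 0.0238
20.10 at [572.   33.7 182.1] -> t [-142.8 -120.6   21.3] w [ 0.3 -0.1 14.2] W 69.8 gf 0 F [ 0.8 -0.2  0.9]
```

Request:
{"name": "send_rows", "arguments": {"motion": [{"tx": -30,"ty": -25,"tz": 0,"wx": 0,"wy": 0,"wz": 3},{"tx": -65,"ty": -55,"tz": 5,"wx": 0,"wy": 0,"wz": 7},{"tx": -100,"ty": -85,"tz": 10,"wx": 0,"wy": 0,"wz": 10},{"tx": -130,"ty": -110,"tz": 15,"wx": 0,"wy": 0,"wz": 13},{"tx": -143,"ty": -120.5,"tz": 20,"wx": 0,"wy": 0,"wz": 14},{"tx": -143,"ty": -120.5,"tz": 20,"wx": 0,"wy": 0,"wz": 14},{"tx": -143,"ty": -120.5,"tz": 20,"wx": 0,"wy": 0,"wz": 14}], "hand": 42}}

```text
clock: 20.98
tcp_pos: [0.4517, -0.1086, 0.159]
ee_rot: [[0.236, 0.972, 0.0], [0.972, -0.236, -0.0], [-0.0, 0.0, -1.0]]
force: [0.1, -0.8, 0.1]
width: 0.0421
grasp_force: 0.0
```

Run:
```python
from h import *
s,P=snap('wrist','w8.png');print('roll');blobs(P,.022,.026,300);print('h4');blobs(P,.012,.02,1000)
go(452,-109.5,12,-14)
```

```text
roll
box [ 170  134   98   95 3142] circ [410.1 -99.1] 52.5 rect [410.1 -99.1] [104.  104.5] 4.8 z 0.0236
box [  0 165  51 101 765] circ [187.6 -86.3] 60.7 rect [189.  -86.5] [121.4  16.4] 83.8 z 0.0241
box [325 228  51  45 431] circ [ 535.8 -213.8] 29.7 rect [ 536.1 -213. ] [56.7 57. ] 15.7 z 0.0242
h4
box [ 297    0  107   79 3131] circ [569.4  13.7] 55.8 rect [569.6  12.8] [69.3 91.9] 88.3 z 0.0172
box [ 319   73   99  123 5071] circ [575.3 -90.6] 69.6 rect [575.2 -90.4] [111.1  91.9] 89.7 z 0.0174
box [ 306  200   82   86 3361] circ [ 536.  -213.3] 68.0 rect [ 537.1 -213.3] [111.7  89.9] 87.6 z 0.0178
21.02 at [ 451.8 -108.6  159.1] -> t [ -0.8   0.4 147.1] w [0.  0.  0.4] W 42.2 gf 0 F [0.2 0.6 0. ]
```

View pics/w8.png

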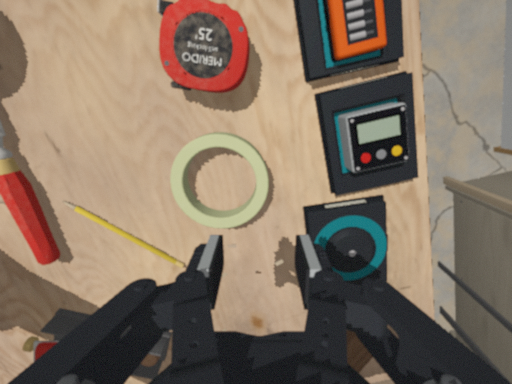

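The roll is at (220,181) with its far wall under the fingers. The case and gauge sit flat in their pockets, and the hub is at (352,248).

Request:
{"name": "send_rows", "arguments": {"motion": [{"tx": -0.6,"ty": 1.4,"tz": 40,"wx": 0,"wy": 0,"wz": 0},{"tx": -0.6,"ty": 1.4,"tz": 85,"wx": 0,"wy": 0,"wz": 0},{"tx": -0.6,"ty": 1.4,"tz": 120,"wx": 0,"wy": 0,"wz": 0},{"tx": -0.6,"ty": 1.4,"tz": 140,"wx": 0,"wy": 0,"wz": 0},{"tx": -0.6,"ty": 1.4,"tz": 147,"wx": 0,"wy": 0,"wz": 0},{"tx": -0.6,"ty": 1.4,"tz": 147,"wx": 0,"wy": 0,"wz": 0},{"tx": -0.6,"ty": 1.4,"tz": 147,"wx": 0,"wy": 0,"wz": 0}]}}

```text
clock: 21.9
tcp_pos: [0.4527, -0.1106, 0.0129]
ee_rot: [[0.238, 0.971, 0.002], [0.971, -0.238, -0.0], [0.0, 0.002, -1.0]]
force: [-0.1, 0.1, -0.5]
width: 0.042
grasp_force: 0.0
```

Request:
{"name": "send_rows", "arguments": {"motion": [{"tx": 0,"ty": 0,"tz": 0,"wx": 0,"wy": 0,"wz": 0},{"tx": 0,"ty": 0,"tz": 0,"wx": 0,"wy": 0,"wz": 0},{"tx": 0,"ty": 0,"tz": 0,"wx": 0,"wy": 0,"wz": 0},{"tx": 0,"ty": 0,"tz": 0,"wx": 0,"wy": 0,"wz": 0},{"tx": 0,"ty": 0,"tz": 0,"wx": 0,"wy": 0,"wz": 0},{"tx": 0,"ty": 0,"tz": 0,"wx": 0,"wy": 0,"wz": 0}], "hand": 5, "grip_force": 50}}

```text
clock: 22.65
tcp_pos: [0.4526, -0.1107, 0.0129]
ee_rot: [[0.238, 0.971, 0.002], [0.971, -0.238, 0.0], [0.001, 0.002, -1.0]]
force: [-1.0, 1.1, 6.0]
width: 0.0129
grasp_force: 45.7
```

Run:
```python
from h import *
c=np.cos(np.radians(-18));s=np.sin(np.radians(-18))
go(536+44.3*c,-213.8+44.3*s,80,-18)
```

```text
22.65 at [ 452.6 -110.7   12.9] -> t [-83.5 149.8 -66.9] w [ 0.1 -0.   4.2] W 12.9 gf 46 F [-1.   1.1  6. ]
```

Request:
{"name": "send_rows", "arguments": {"motion": [{"tx": 0,"ty": 0,"tz": -15,"wx": 0,"wy": 0,"wz": 0},{"tx": 0,"ty": 0,"tz": -45,"wx": 0,"wy": 0,"wz": 0},{"tx": -8,"ty": 15,"tz": -75,"wx": 0,"wy": 0,"wz": 1},{"tx": -27,"ty": 48,"tz": -77,"wx": 0,"wy": 0,"wz": 2},{"tx": -48,"ty": 86,"tz": -77,"wx": 0,"wy": 0,"wz": 3},{"tx": -69,"ty": 124,"tz": -77,"wx": 0,"wy": 0,"wz": 4},{"tx": -83.5,"ty": 150,"tz": -77,"wx": 0,"wy": 0,"wz": 4.2},{"tx": -83.5,"ty": 150,"tz": -77,"wx": 0,"wy": 0,"wz": 4.2}]}}

```text
clock: 23.65
tcp_pos: [0.5783, -0.2294, 0.0898]
ee_rot: [[0.31, 0.951, 0.001], [0.951, -0.31, -0.002], [-0.002, 0.001, -1.0]]
force: [0.0, -1.1, -1.3]
width: 0.0131
grasp_force: 46.0
```

Run:
```python
from h import *
s,P=snap('wrist','w9.png');print('roll');blobs(P,.085,.12,300);
s,P=snap('top');blobs(P[150:220,210:290],.08,.12,40)
m=(s['pixels'][...,1].astype(int)>s['pixels'][...,2].astype(int)+15)&(P[...,2]>.06)&(P[...,2]<.13);m[:, :215]=0;m[:150]=0;m[215:]=0;m[:,290:]=0
q=P[m];print(len(q),cv2.minEnclosingCircle((q[:,:2]*1e3).astype(np.float32)),np.median(q[:,2]),q[:,2].min(),q[:,2].max())
A=np.c_[q[:,:2],np.ones(len(q))];print('plane',np.linalg.lstsq(A,q[:,2],rcond=None)[0])
c=np.cos(np.radians(-18));s=np.sin(np.radians(-18))
go(536+44.3*c,-213.8+44.3*s,31,-18)
```

```text
roll
box [   83   157   218   157 12336] circ [ 542.6 -215.2] 58.5 rect [ 544.6 -209.5] [ 90.1 116.5] 68.7 z 0.1003
box [ 15  13  33  31 358] circ [ 532.9 -212.7] 52.8 rect [ 527.9 -211.9] [104.5  94.3] 83.3 z 0.0997
354 ((532.8967895507812, -212.7205352783203), 52.824790954589844) 0.09974352023606248 0.0767394296014361 0.10834115860992188
plane [ 0.00327962 -0.00370697  0.09629109]
23.75 at [ 576.6 -227.1   89.2] -> t [ 0.1  1.6 58.2] w [-0.1 -0.  -0. ] W 12.7 gf 46 F [-0.5  0.2 -1.7]
```

View pics/w9.png

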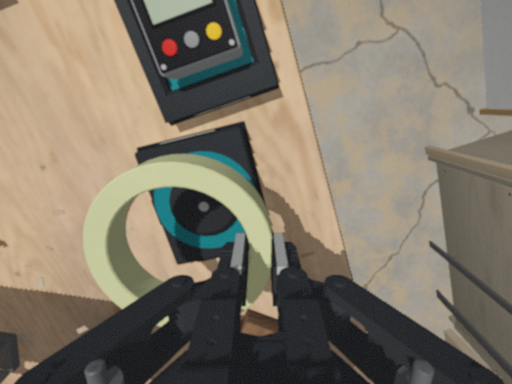

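The roll is level at (180,235), held by its wall and lying over the hub disc at (205,207).

Request:
{"name": "send_rows", "arguments": {"motion": [{"tx": 0,"ty": 1,"tz": 15,"wx": 0,"wy": 0,"wz": 0},{"tx": 0,"ty": 1,"tz": 30,"wx": 0,"wy": 0,"wz": 0},{"tx": 0,"ty": 1,"tz": 42,"wx": 0,"wy": 0,"wz": 0},{"tx": 0,"ty": 1,"tz": 50,"wx": 0,"wy": 0,"wz": 0},{"tx": 0,"ty": 1,"tz": 54,"wx": 0,"wy": 0,"wz": 0},{"tx": 0,"ty": 1,"tz": 57,"wx": 0,"wy": 0,"wz": 0},{"tx": 0,"ty": 1,"tz": 58,"wx": 0,"wy": 0,"wz": 0},{"tx": 0,"ty": 1,"tz": 58,"wx": 0,"wy": 0,"wz": 0}]}}

```text
clock: 24.75
tcp_pos: [0.5786, -0.2279, 0.0314]
ee_rot: [[0.309, 0.951, 0.0], [0.951, -0.309, -0.0], [0.0, 0.0, -1.0]]
force: [0.1, 0.9, -0.4]
width: 0.0127
grasp_force: 46.0
```

Run:
```python
from h import *
c=np.cos(np.radians(-18));s=np.sin(np.radians(-18))
go(536+44.3*c,-213.8+44.3*s,31,-18)
```

```text
24.75 at [ 578.6 -227.9   31.4] -> t [ 0.2 -0.6  0.4] w [ 0. -0.  0.] W 12.7 gf 46 F [ 0.1  0.9 -0.4]
```

Release, opening only to 36 mm, then rise.

Request:
{"name": "send_rows", "arguments": {"motion": [{"tx": 0,"ty": 0,"tz": 0,"wx": 0,"wy": 0,"wz": 0},{"tx": 0,"ty": 0,"tz": 0,"wx": 0,"wy": 0,"wz": 0},{"tx": 0,"ty": 0,"tz": 0,"wx": 0,"wy": 0,"wz": 0},{"tx": 0,"ty": 0,"tz": -20,"wx": 0,"wy": 0,"wz": 0},{"tx": 0,"ty": 0,"tz": -60,"wx": 0,"wy": 0,"wz": 0},{"tx": 0,"ty": 0,"tz": -100,"wx": 0,"wy": 0,"wz": 0},{"tx": 0,"ty": 0,"tz": -140,"wx": 0,"wy": 0,"wz": 0},{"tx": 0,"ty": 0,"tz": -160,"wx": 0,"wy": 0,"wz": 0}], "hand": 36}}

```text
clock: 25.75
tcp_pos: [0.5793, -0.2287, 0.1946]
ee_rot: [[0.309, 0.951, 0.004], [0.951, -0.309, -0.001], [0.0, 0.004, -1.0]]
force: [0.0, -0.9, -0.4]
width: 0.036
grasp_force: 0.0
```

Request:
{"name": "send_rows", "arguments": {"motion": [{"tx": 0,"ty": -30,"tz": 0,"wx": 0,"wy": 0,"wz": 0},{"tx": 0,"ty": -60,"tz": 0,"wx": 0,"wy": 0,"wz": 0},{"tx": 0,"ty": -60,"tz": 0,"wx": 0,"wy": 0,"wz": 0},{"tx": 0,"ty": -60,"tz": 0,"wx": 0,"wy": 0,"wz": 0}]}}

```text
clock: 26.25
tcp_pos: [0.522, -0.2092, 0.1914]
ee_rot: [[0.309, 0.951, 0.001], [0.951, -0.309, -0.0], [0.0, 0.001, -1.0]]
force: [0.2, 0.6, 0.7]
width: 0.0363
grasp_force: 0.0
```

Run:
```python
from h import *
s,P=snap('wrist','w10.png');blobs(P,.036,.0465,300);print('h');blobs(P,.012,.022,600)
s,P=snap('top');blobs(P[140:240,110:310],.03,.065,30);print(r.read_state()['force'],r.read_state()['clock'])
```

```text
box [ 58   0  66  15 478] circ [424.8   2.2] 30.2 rect [423.7  -1.3] [11.4 60.2] 72.0 z 0.0367
box [ 237   10   70   78 3511] circ [574.8 -88.8] 38.1 rect [574.8 -89.3] [56.1 56.1] 89.5 z 0.0387
box [ 226  132   93   91 3047] circ [ 536.3 -213.8] 52.6 rect [ 536.5 -213.7] [104.5 103.9] 71.5 z 0.0416
box [   0  279  103   42 1000] circ [ 218.7 -267. ] 64.6 rect [ 208.8 -284.6] [ 48.4 129.3] 60.7 z 0.0389
h
box [ 215    0  111  120 4942] circ [575.1 -91. ] 69.3 rect [575.6 -90.6] [110.7  92.1] 89.9 z 0.0173
box [224 122  80  38 668] circ [ 539.4 -174.7] 46.3 rect [ 539.7 -171.8] [26.2 90.4] 84.6 z 0.0171
box [ 238  145   67   62 1414] circ [ 536.2 -214.2] 39.6 rect [ 535.6 -215.8] [75. 79.] 73.0 z 0.0182
box [  8  17  22  21 157] circ [566.5 166.3] 34.7 rect [566.5 165. ] [65.5 65.9] 3.2 z 0.0497
box [ 46  22  26  14 226] circ [568.7  34.3] 45.6 rect [567.2  34.8] [81.9 45.1] 88.5 z 0.0337
box [121  28  27  29 187] circ [ 532.7 -214.1] 51.6 rect [ 519.3 -231.5] [ 55.9 103. ] 52.4 z 0.0416
[ 0.45373761 -1.00856813 -0.45658257] 26.35
```

View pics/w10.png

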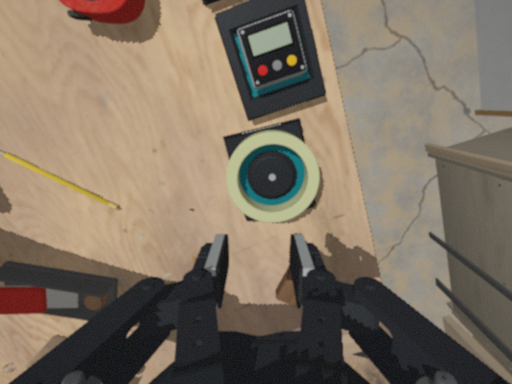

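The roll lies flat and centred on its hub at (273,176), with its top at 41.6 mm. The gauge sits flat at (272,48). All four places are checked, so I'm handing in.

```bash
python3 -c "
from cell import r
print(r.sign_off())"
```

```text
the job is handed in; nothing more can be done
None
```

All four items are in their holders, released and measured within about 2 mm of centre and at the right height; the tape measure and walnut offcut were left alone, and I handed the job in at about 26 s, with no verdict returned.

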